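# Stand the flat flask on its place on the lazy susan

## Robot

A 7-joint arm with a two-finger parallel gripper is mounted at the origin on the work surface. World frame = base frame: x ahead of the robot, y to its left, z up, the work surface at z = 0. Lengths are in m, angles in rad, forces in N, time in s.
With the tool pointing down it reaches from about 0.425 to 0.875 m from the base axis. Payload 4.7 kg.
Tool frame: the origin (TCP) lies at the very end of the fingers, on their centre line; the grasp point (between the pads) lies 19 mm behind it (ctrl.grasp_offset is the distance from the TCP to the grasp point, in m); z points along the fingers, y is the direction in which the jaws open and shut (so a half turn about z gives the same grasp; the last joint's range is limited). The gripper opens to 87 mm and grips with 3 to 60 N. Pads are 19 mm wide; open, the fingers measure 117 mm over their backs; the gripper's body (75 mm by 190 mm) begins 51 mm behind the grasp point.
Start: joints at [-1.277, 0.321, -0.07, 1.45, 0.023, 1.371, -0.057], TCP at [0.18, 0.625, 0.223] pointing down, gripper open.
Joint ranges: [-2.86, 2.86], [-0.3, 2.09], [-1.38, 1.24], [0.06, 2.45], [-1.56, 4.7], [0.09, 2.05], [-2.69, 2.69]. Speed limits (rad/s): [2.57, 2.57, 3.14, 3.14, 3.14, 3.14, 3.14].

## Interface

Orientations are given as a rotation vector (axis times angle).
In Python, from bench import ctrl gives the robot as it stands.
- The arm moves only by the shell command python3 -m creep 'ROWS' [FORCE]. ROWS is JSON, a list that holds one entry, the list of rows, each a list of 7 numbers: the opening, from 0 (shut) to 1 (fully open), then the shift along the tool's x, y, z in mm, then the turn, a rotation vector about the tool's x, y, z in rad. In form: [[[grip, dx, dy, dz, rx, ry, rz], ...]]. A call has 1 to 5 rows; each row is the pose to reach, as a shift and turn from the pose commanded when the call began, along the tool's axes at that moment; what a row does not reach only later rows make up. A row lasts 1/10 s, in which the tool goes at most 50 mm and 8.59 degrees, less where a joint would pass 70% of its speed; a pose out of reach is approached as far as the arm can. A call with a gripper value outside its range is refused whole. The fingers move at their own pace and stop on an object; FORCE is the grip in N (left out, the last holds). Time passes only in rows, so rows that repeat a pose let the fingers close. It gives the time, the measured TCP pose, the force and the opening at its end, in the units of the state.
- ctrl.get_state(): the state, without advancing time (a new reading comes with each control period).
- ctrl.get_image(name): name is "scene" or "top" or "wrist"; returns the picture (384x512x3 uint8, red, green, blue); there is no depth.
- ctrl.camera_params(name): a dict with "K" (3x3 intrinsics, pixels), "pose" (4x4, takes a point from camera to world coordinates). Camera axes: x right, y down, z forward; pixel columns grow to the right and rows downward; lengths in m; the calibration is good to about 2 mm. A picture is of the moment at which its call begins: read the wrist's pose just before it. camera_params takes no time and is no camera call; for the wrist camera it gives the pose at the moment of the call.
- ctrl.close_job(): hands the job in, once; it reports no verdict.
The state is a dict: "time": time; "joint_positions": joint angles; "qd": joint speeds; "joint_torque": joint torques, N m; "position": TCP position; "tool_rot": TCP orientation; "ft_force": force on the tool from outside, world axes, zero at the start; "torque": the same for the moment, N m; "grip_width": opening from 0.0 (shut) to 1.0 (fully open).
Only numpy, scipy, OpenCV 4.12 (cv2) and the standard library are available. Lean on these libraries where they do the work, as an engineer would, in place of code of your own. Each camera call takes 0.05 s, during which the arm holds its last target. There are 200 camera calls.

## Task

The hygiene lazy susan on the relief-supplies desk has one vacant place, marked with an oblong outline. Stand the flat-sided flask upright inside that outline, its long side along the outline's long side, setting it down gently. The lazy susan spins freely: do not let it turn, and leave the round bottle and the jar where they are.

Things in the scene. Friction and masses are not known exactly. Their poses are not given: they have to be found in the camera images.
- flask: White flat-sided plastic flask, oblong from above: 66 mm along its x, 40 mm along its y, straight-sided up to 98 mm, then a round grey cap (25 mm wide) up to 118 mm. About 0.22 kg. Origin at the centre of its underside, z up. Starts upright on the desk, left or right of the lazy susan, turned any way; the same after a half turn.
- outline (a point): Centre of a flat black 76 x 50 mm outline on the lazy susan, a white disc 300 mm wide whose top is 30 mm above the desk. x: outward along the outline's long side; z up; spin axis 100 mm towards -x. The disc starts at any angle; 0.05 N at its rim turns it. Fixed on it: centre knob 55 mm high; two 68 mm cups 98 mm from the axis, 123 deg either side of the outline, 105 mm high with their sticks.
- bottle: Bystander: white round bottle, 56 mm diameter, with a grey cap, 117 mm high, standing on the desk beside the lazy susan. Origin at the centre of its underside. Leave it alone.
- jar: Bystander: white round jar, 72 mm diameter, with a grey lid 76 mm wide, 66 mm high, standing on the desk beside the lazy susan. Origin at the centre of its underside. Leave it alone.
Not all that is in view belongs to the job. Leave any purple look-alike of the flask alone.

How it is judged:
By the outcome, as a careful person would: the job done as asked, in the order asked, and still so for the second after the job is handed in, with the robot touching nothing.
It also fails if it takes over 43 s, if anything falls off the work surface, if the arm or the gripper's body presses on something with over 40 N, if the wrist force passes 120 N, or if a joint passes its speed limit or range.

## Working session

There is one attempt and no reset: what is moved stays moved. The work goes in short steps, Python scripts to look and compute and a shell command to move; the robot and the scene stay as the last step left them, time stands still between calls to the robot, and variables do not carry over. Pictures are saved under pics/ and viewed, about 8 in all and at most 12, crops included, and the job is handed in when it is done.

```bash
mkdir -p pics; ls; python3 - <<'E'
from bench import ctrl
import cv2,numpy as np
np.set_printoptions(precision=4,suppress=True)
for n in("scene","top"):
    im=ctrl.get_image(n);cv2.imwrite(f"pics/{n}0.png",im[:,:,::-1])
    p=ctrl.camera_params(n);print(n,p["K"],p["pose"])
s=ctrl.get_state();print(s)
E
```

```text
pics
scene [[428.037    0.     257.0696]
 [  0.     428.037  191.3768]
 [  0.       0.       1.    ]] [[-0.4866  0.5479 -0.6804  1.2782]
 [ 0.8735  0.3141 -0.3718  0.3687]
 [ 0.01   -0.7753 -0.6315  0.748 ]
 [ 0.      0.      0.      1.    ]]
top [[443.4846   0.     256.5601]
 [  0.     443.4846 195.4687]
 [  0.       0.       1.    ]] [[-0.0124 -0.9864  0.1636  0.3066]
 [-0.9999  0.0141  0.0095 -0.07  ]
 [-0.0116 -0.1635 -0.9865  1.2611]
 [ 0.      0.      0.      1.    ]]
{'time': 0.1, 'joint_positions': array([-1.2769,  0.3218, -0.0701,  1.4515,  0.0226,  1.3708, -0.0569]), 'qd': array([ 0.0017, -0.004 , -0.0015, -0.0005, -0.0025,  0.0009,  0.0006]), 'joint_torque': array([ -0.0001, -49.257 ,  -0.4056, -31.3405,  -0.064 ,   0.0394,
         0.0001]), 'position': array([0.1794, 0.6242, 0.2216]), 'tool_rot': array([-0.438 , -3.1108,  0.0027]), 'ft_force': array([ 0.3625, -0.5875, -0.0973]), 'torque': array([ 0.0079, -0.0403, -0.0039]), 'grip_width': 0.9989404202292709}
```

View pics/scene0.png

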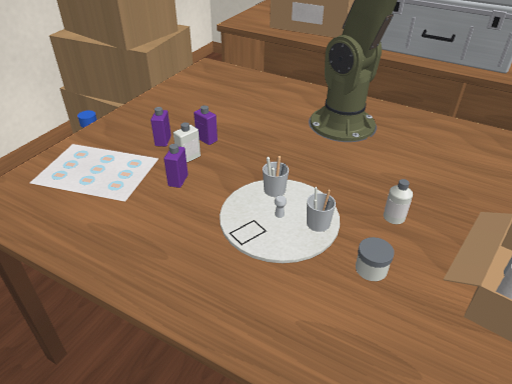

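View pics/top0.png

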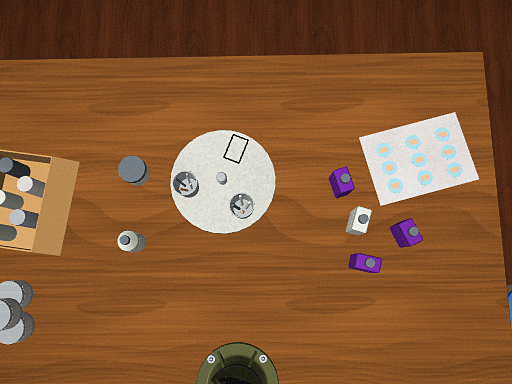

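The only white flat-sided candidate is at top (359,221), scene (187,145). The purple look-alikes are at top (342,182), (407,233) and (365,263). The outline is at top (236,149). I'll confirm in an enlarged crop and measure.

```bash
cat > h.py <<'E'
from bench import ctrl
import cv2,numpy as np
np.set_printoptions(precision=4,suppress=True)
def ray(P,px,z):
    K,T=P["K"],P["pose"];d=T[:3,:3]@np.linalg.inv(K)@np.array([px[0],px[1],1.]);o=T[:3,3]
    return o+d*(z-o[2])/d[2]
def proj(P,X):
    K,T=P["K"],P["pose"];c=(np.atleast_2d(X)-T[:3,3])@T[:3,:3];q=c@K.T;return q[:,:2]/q[:,2:]
def flask_pts(x,y,a):
    R=np.array([[np.cos(a),-np.sin(a)],[np.sin(a),np.cos(a)]])
    c=np.array([[33,20],[-33,20],[-33,-20],[33,-20]])/1000@R.T+[x,y]
    return np.array([[*p,z] for z in(0,.098) for p in c])
E
python3 - <<'E'
from h import *
im=cv2.imread("pics/top0.png");P=ctrl.camera_params("top")
a=cv2.resize(im[155:290,310:440],None,fx=5,fy=5,interpolation=cv2.INTER_CUBIC)[:600]
b=cv2.resize(im[125:235,165:280],None,fx=3,fy=3,interpolation=cv2.INTER_CUBIC)
cv2.imwrite("pics/crop1.png",a)
print("cap",ray(P,(362,214),.118),"base",ray(P,(356,231),0))
# outline: dark pixels
g=cv2.cvtColor(im,cv2.COLOR_BGR2GRAY)
m=np.zeros_like(g);m[130:167,220:252]=(g[130:167,220:252]<90)*255
pts=cv2.findNonZero(m);
W=np.array([ray(P,p[0],.03)[:2] for p in pts],np.float32)*1000
print("outline rect(mm)",cv2.minAreaRect(W))
# disc
hsv=cv2.cvtColor(im,cv2.COLOR_BGR2HSV);w=((hsv[...,1]<50)&(hsv[...,2]>150)).astype(np.uint8)
n,l,st,c=cv2.connectedComponentsWithStats(w)
i=l[200,205];cs,_=cv2.findContours((l==i).astype(np.uint8),cv2.RETR_EXTERNAL,cv2.CHAIN_APPROX_NONE)
D=np.array([ray(P,p[0],.03)[:2] for p in cv2.convexHull(max(cs,key=len))],np.float32)*1000
print("disc",cv2.minEnclosingCircle(D))
for n,px,z in(("cupA",(186,184),.085),("cupB",(242,206),.085),("jar",(132,169),.066),("bottle",(125,240),.117),("p1",(346,178),.118),("p2",(413,231),.118),("p3",(370,263),.118)):print(n,ray(P,px,z))
# flask pose fit by mask in both views
from scipy.optimize import minimize
ms=[]
for n,box in(("top",(330,195,385,245)),("scene",(170,115,206,170))):
    q=cv2.imread(f"pics/{n}0.png");h=cv2.cvtColor(q,cv2.COLOR_BGR2HSV)
    k=np.zeros(q.shape[:2],np.uint8);x0,y0,x1,y1=box
    k[y0:y1,x0:x1]=((h[...,1]<60)&(h[...,2]>90))[y0:y1,x0:x1]
    ms.append((ctrl.camera_params(n),k))
    print(n,k.sum())
def cost(v):
    t=0
    for Pm,k in ms[:1]+ms[1:]:
        r=np.zeros((384*4,512*4),np.uint8)
        th=np.linspace(0,6.28,16)
        cap=np.c_[v[0]+.0125*np.cos(th),v[1]+.0125*np.sin(th),0*th+.118];cap=np.r_[cap,cap-[0,0,.02]]
        for pp in(flask_pts(*v),cap):
            hl=cv2.convexHull(((proj(Pm,pp)+.5)*4).astype(np.float32)).round().astype(np.int32);cv2.fillConvexPoly(r,hl,1)
        r=cv2.resize(r.astype(np.float32),(512,384),interpolation=cv2.INTER_AREA)
        t+=abs(r-k).sum()
    return t
c0=ray(P,(362,214),.118)[:2]
best=min((minimize(cost,[*c0,a],method="Nelder-Mead",options=dict(initial_simplex=np.array([[*c0,a],[c0[0]+.01,c0[1],a],[c0[0],c0[1]+.01,a],[*c0,a+.3]]))) for a in np.arange(0,3.14,.4)),key=lambda r:r.fun)
print("flask",best.x,best.fun)
E
```

```text
cap [ 0.4437 -0.3313  0.118 ] base [ 0.4095 -0.3388  0.    ]
outline rect(mm) ((654.79443359375, -0.9386558532714844), (58.81235122680664, 87.80734252929688), 66.90821075439453)
disc ((555.2276611328125, 37.98035430908203), 149.24905395507812)
cupA [0.5358 0.1318 0.085 ]
cupB [ 0.4736 -0.0194  0.085 ]
jar [0.584  0.2854 0.066 ]
bottle [0.3847 0.282  0.117 ]
p1 [ 0.5393 -0.2943  0.118 ]
p2 [ 0.3979 -0.4596  0.118 ]
p3 [ 0.3181 -0.3451  0.118 ]
top 596
scene 747
flask [ 0.4341 -0.3349  2.8175] 369.9375
```

View pics/crop1.png

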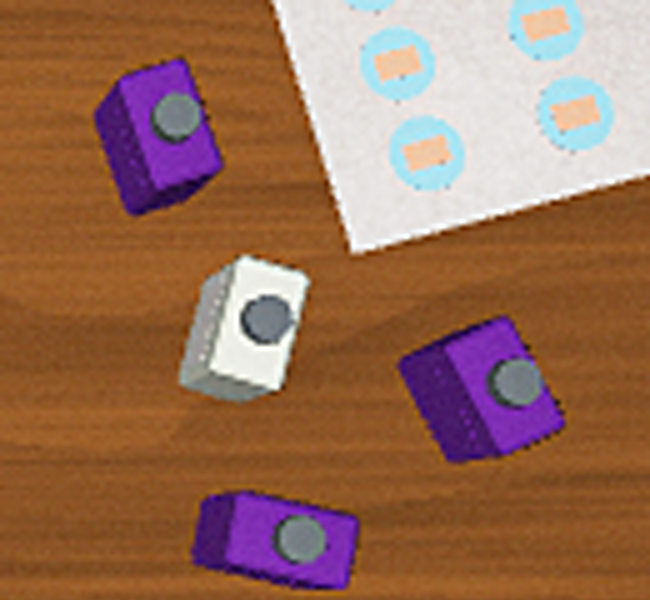

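The crop confirms it: the white flask with the grey cap is at crop (250,330), which is about (0.434,-0.335) with long-side yaw about -18.6°. The three around it are purple. The outline is at about (0.655,-0.001), yaw about -22°.

```bash
cat >> h.py <<'E'
from scipy.spatial.transform import Rotation as Ro
def info(*targets):
    """targets: (x,y,z,yaw_deg of tool y, mod 180); prints shift mm & rotvec in current tool axes"""
    s=ctrl.get_state();p=np.array(s["position"]);R=Ro.from_rotvec(s["tool_rot"]).as_matrix()
    print("t",s["time"],"p",p,"yaw_y",np.degrees(np.arctan2(R[1,1],R[0,1])),"z",R[:,2],"F",s["ft_force"],"g",s["grip_width"],"q",s["joint_positions"])
    for x,y,z,w in targets:
        c=[]
        for k in(0,180):
            a=np.radians(w+k);yy=np.array([np.cos(a),np.sin(a),0]);zz=np.array([0,0,-1.])
            c.append(Ro.from_matrix(R.T@np.c_[np.cross(yy,zz),yy,zz]).as_rotvec())
        print("->",(x,y,z,w),"shift",(R.T@(np.array([x,y,z])-p)*1000).round(1),"rot",c[0],"or",c[1])
E
python3 -c "
from h import *
info((.42,.50,.27,-108),(.6,.30,.27,-108),(.62,.0,.27,-108),(.434,-.335,.27,-108.6))"
```

```text
t 0.1 p [0.1794 0.6242 0.2216] yaw_y 73.97038713188573 z [-0.0004 -0.0017 -1.    ] F [ 0.3625 -0.5875 -0.0973] g 0.9989404202292709 q [-1.2769  0.3218 -0.0701  1.4515  0.0226  1.3708 -0.0569]
-> (0.42, 0.5, 0.27, -108) shift [-265.5  -53.1  -48.3] rot [-0.0002 -0.0027 -3.1072] or [-0.0017  0.0001  0.0344]
-> (0.6, 0.3, 0.27, -108) shift [-493.8 -195.6  -48.1] rot [-0.0002 -0.0027 -3.1072] or [-0.0017  0.0001  0.0344]
-> (0.62, 0.0, 0.27, -108) shift [-595.8 -478.4  -47.6] rot [-0.0002 -0.0027 -3.1072] or [-0.0017  0.0001  0.0344]
-> (0.434, -0.335, 0.27, -108.6) shift [-509.6 -851.7  -46.9] rot [-0.0002 -0.0027 -3.0967] or [-0.0017  0.0001  0.0449]
```

```bash
python3 -m creep '[[[1,-50,-10,-20,0,0,0],[1,-100,-20,-40,0,0,0],[1,-150,-30,-48,0,0,0],[1,-200,-40,-48,0,0,0],[1,-250,-50,-48,0,0,0]]]'
python3 -m creep '[[[1,-41,-25,0,0,0,0],[1,-82,-50,0,0,0,0],[1,-123,-75,0,0,0,0],[1,-164,-100,0,0,0,0],[1,-205,-125,0,0,0,0]]]'
python3 -m creep '[[[1,-25,-40,0,0,0,0],[1,-50,-80,0,0,0,0],[1,-75,-120,0,0,0,0],[1,-100,-160,0,0,0,0],[1,-125,-200,0,0,0,0]]]'
python3 -c "
from h import *
info((.60,.0,.29,72),(.434,-.335,.27,71.4))"
```

```text
time: 0.6
position: [0.3962, 0.5125, 0.2709]
tool_rot: [0.437, 3.111, 0.001]
ft_force: [-0.0, 0.0, -0.0]
grip_width: 1.002
time: 1.1
position: [0.558, 0.3351, 0.2701]
tool_rot: [-0.438, -3.11, 0.001]
ft_force: [1.4, 0.4, 0.7]
grip_width: 0.998
time: 1.6
position: [0.6221, 0.1081, 0.2701]
tool_rot: [-0.438, -3.11, 0.0]
ft_force: [1.1, -0.7, 0.2]
grip_width: 0.999
t 1.6 p [0.6221 0.1081 0.2701] yaw_y 73.97833189730676 z [-0.0006  0.     -1.    ] F [ 1.1095 -0.7362  0.153 ] g 0.9985300617303645 q [-0.4582  0.2664  0.304   1.4393 -0.0796  1.4486  1.1366]
-> (0.6, 0.0, 0.29, 72) shift [  -8.6 -110.   -19.9] rot [-0.0001 -0.0006  0.0345] or [ 0.0009 -0.0002 -3.1071]
-> (0.434, -0.335, 0.27, 71.4) shift [  58.4 -477.8    0.2] rot [-0.0001 -0.0006  0.045 ] or [ 0.0009 -0.0002 -3.0966]
```

```bash
python3 -m creep '[[[1,-3,-40,-10,0,0,0.03],[1,-6,-80,-20,0,0,0.03],[1,-9,-110,-20,0,0,0.03],[1,-9,-110,-20,0,0,0.03],[1,-9,-110,-20,0,0,0.03]]]'
cat > w.py <<'E'
import sys
from h import *
info();P=ctrl.camera_params("wrist");im=ctrl.get_image("wrist")
cv2.imwrite(f"pics/{sys.argv[1]}.png",im[:,:,::-1]);np.savez(f"pics/{sys.argv[1]}.npz",K=P["K"],pose=P["pose"]);print(P["K"],P["pose"])
E
python3 w.py w1
```

```text
time: 2.1
position: [0.6001, 0.0013, 0.2903]
tool_rot: [-0.487, -3.103, -0.001]
ft_force: [0.1, 0.3, -0.5]
grip_width: 1.002
t 2.1 p [0.6001 0.0013 0.2903] yaw_y 72.15494184928579 z [-0.0003  0.0008 -1.    ] F [ 0.0804  0.3322 -0.481 ] g 1.0015980409608394 q [-0.3571  0.1933  0.3659  1.4885 -0.0699  1.4728  1.2688]
[[287.4382   0.     258.8057]
 [  0.     287.4382 184.9884]
 [  0.       0.       1.    ]] [[ 0.3072  0.9115  0.2736  0.5246]
 [ 0.9516 -0.2947 -0.0866  0.0263]
 [ 0.0017  0.287  -0.9579  0.4531]
 [ 0.      0.      0.      1.    ]]
```

View pics/w1.png

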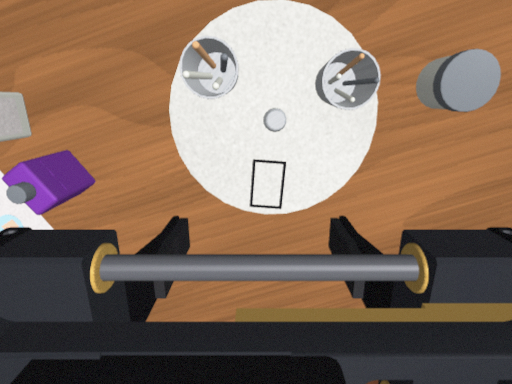

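The outline is fully visible at (268,184) and the knob is at (275,119). I'll measure both.

```bash
cat > out.py <<'E'
import sys
from h import *
n=sys.argv[1];x0,y0,x1,y1=map(int,sys.argv[2:6])
im=cv2.imread(f"pics/{n}.png");P=dict(np.load(f"pics/{n}.npz"))
g=cv2.cvtColor(im,cv2.COLOR_BGR2GRAY);r=np.zeros_like(g);r[y0:y1,x0:x1]=(g[y0:y1,x0:x1]<110)
cs,hi=cv2.findContours(r,cv2.RETR_CCOMP,cv2.CHAIN_APPROX_NONE)
for c,h in zip(cs,hi[0]):
    if len(c)<40: continue
    W=np.array([ray(P,p[0],.03)[:2]*1000 for p in c],np.float32)
    print("hole" if h[3]>=0 else "outer",cv2.minAreaRect(W))
E
python3 out.py w1 244 152 295 216; python3 -c "
from h import *
P=dict(np.load('pics/w1.npz'));im=cv2.imread('pics/w1.png')
h=cv2.cvtColor(im,cv2.COLOR_BGR2HSV);w=((h[...,1]<50)&(h[...,2]>150)).astype(np.uint8);w[:,:165]=0;w[:,385:]=0;w[218:]=0
n,l,st,c=cv2.connectedComponentsWithStats(w);k=(l==l[150,220]).astype(np.uint8)
cs,_=cv2.findContours(k,0,1);H=cv2.convexHull(max(cs,key=len))
W=np.array([ray(P,p[0],.03)[:2]*1000 for p in H],np.float32);print(cv2.fitEllipse(W),cv2.minEnclosingCircle(W))
print('knob',ray(P,(275,118),.055))
info((.434,-.335,.27,71.4))"
```

```text
outer ((648.2650146484375, 0.64630126953125), (48.620872497558594, 74.71064758300781), 67.72382354736328)
hole ((648.3128662109375, 0.5893096923828125), (46.43080520629883, 72.43463134765625), 67.6819076538086)
((554.7659301757812, 39.812416076660156), (296.0244140625, 302.9347839355469), 4.6403656005859375) ((555.232666015625, 43.237972259521484), 154.00096130371094)
knob [0.5551 0.0401 0.055 ]
t 2.15 p [0.6002 0.0029 0.29  ] yaw_y 72.30056376747561 z [-0.0007  0.001  -1.    ] F [0.3998 0.5091 0.38  ] g 0.9984761834611632 q [-0.3582  0.1939  0.3646  1.4883 -0.0701  1.4728  1.2689]
-> (0.434, -0.335, 0.27, 71.4) shift [  55.6 -372.5   19.8] rot [ 0.0007 -0.001   0.0157] or [ 0.0015  0.0011 -3.1259]
```

```bash
python3 -m creep '[[[1,7,-49,0,0,0,0.015],[1,14,-98,0,0,0,0.015],[1,21,-147,0,0,0,0.015],[1,28,-196,5,0,0,0.015],[1,35,-245,10,0,0,0.015]]]'
python3 -m creep '[[[1,7,-45,5,0,0,0],[1,14,-85,10,0,0,0],[1,21,-127,10,0,0,0],[1,21,-127,10,0,0,0],[1,21,-127,10,0,0,0]]]'; python3 w.py w2
```

```text
time: 2.65
position: [0.4923, -0.2204, 0.2802]
tool_rot: [0.502, 3.101, 0.001]
ft_force: [1.0, -0.6, 0.2]
grip_width: 0.996
time: 3.15
position: [0.4324, -0.3339, 0.2702]
tool_rot: [-0.508, -3.1, -0.001]
ft_force: [0.8, 0.2, 0.6]
grip_width: 0.999
t 3.15 p [ 0.4324 -0.3339  0.2702] yaw_y 71.39366284482813 z [-0.0001  0.0007 -1.    ] F [0.755  0.2411 0.6154] g 0.9993851883458943 q [ 0.0044  0.0802  0.6466  1.6585 -0.0494  1.4198  1.9029]
[[287.4382   0.     258.8057]
 [  0.     287.4382 184.9884]
 [  0.       0.       1.    ]] [[ 0.3198  0.9074  0.2726  0.3572]
 [ 0.9475 -0.3068 -0.0903 -0.308 ]
 [ 0.0017  0.2872 -0.9579  0.4329]
 [ 0.      0.      0.      1.    ]]
```

View pics/w2.png

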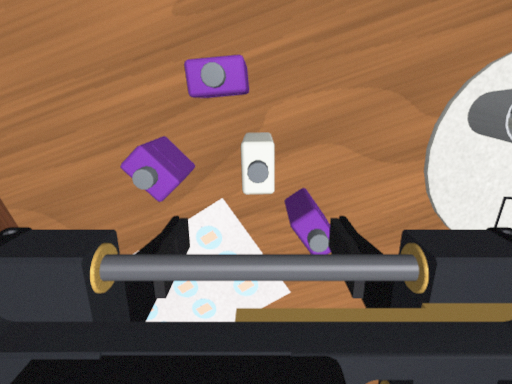

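The white flask is straight below: its top face is at about (258,168) and its cap at (258,172). It is aligned with the jaws.

```bash
python3 - <<'E'
from h import *
P=dict(np.load('pics/w2.npz'));im=cv2.imread('pics/w2.png');g=im.min(2)
print(g[128:198:3,249]);print(g[155,236:280])
for c in((242,143),(274,143),(274,193),(242,193)):print(ray(P,c,.098))
print("cap",ray(P,(258,172),.118))
k=np.zeros_like(g);k[130:198,236:280]=(g[130:198,236:280]>195);k=cv2.morphologyEx(k,cv2.MORPH_CLOSE,np.ones((3,3)))
cs,_=cv2.findContours(k,0,1);c=max(cs,key=len)
print(cv2.minAreaRect(np.array([ray(P,p[0],.098)[:2]*1000 for p in c],np.float32)))
E
```

```text
[ 69  66 149 152 154 237 244 245 245 244 244 245 175 115 139 141 138 204
 244 244 244 242 137  71]
[ 65  70  71  66  73 142 189 219 239 243 243 244 245 244 245 245 244 245
 245 246 245 245 245 245 245 245 244 245 245 245 245 246 246 246 245 243
 241 231 151  73  66  67  66  68]
[ 0.3979 -0.3418  0.098 ]
[ 0.4098 -0.3064  0.098 ]
[ 0.4683 -0.3252  0.098 ]
[ 0.4557 -0.3624  0.098 ]
cap [ 0.4321 -0.3336  0.118 ]
((431.7520751953125, -333.761962890625), (36.31328201293945, 63.33056640625), 72.22418212890625)
```

```bash
python3 -m creep '[[[1,0,0,40,0,0,0],[1,0,0,80,0,0,0],[1,0,0,120,0,0,0],[1,0,0,150,0,0,0],[1,0,0,170,0,0,0]]]'
python3 -m creep '[[[1,0,0,15,0,0,0],[1,0,0,28,0,0,0],[1,0,0,38,0,0,0],[1,0,0,38,0,0,0],[1,0,0,38,0,0,0]]]'
python3 -m creep '[[[0.6,0,0,0,0,0,0],[0.5,0,0,0,0,0,0],[0.42,0,0,0,0,0,0],[0.3,0,0,0,0,0,0],[0.3,0,0,0,0,0,0]]]' 12
python3 -m creep '[[[0.3,0,0,0,0,0,0],[0.3,0,0,0,0,0,0],[0.3,0,0,0,0,0,0]]]' 20; python3 w.py w3
```

```text
time: 3.7
position: [0.4326, -0.3309, 0.0975]
tool_rot: [-0.5, -3.098, -0.003]
ft_force: [-0.1, -0.3, -0.1]
grip_width: 1.0
time: 4.2
position: [0.4324, -0.3347, 0.063]
tool_rot: [0.508, 3.099, -0.0]
ft_force: [0.2, 0.2, 0.2]
grip_width: 0.996
time: 4.7
position: [0.432, -0.3345, 0.0626]
tool_rot: [0.508, 3.1, 0.0]
ft_force: [-0.3, 0.4, -0.5]
grip_width: 0.631
time: 5.0
position: [0.4319, -0.3346, 0.0625]
tool_rot: [0.508, 3.1, -0.0]
ft_force: [-1.0, 0.1, 0.1]
grip_width: 0.465
t 5.0 p [ 0.4319 -0.3346  0.0625] yaw_y 71.39119643708331 z [ 0. -0. -1.] F [-1.0111  0.1097  0.0719] g 0.4654632337188819 q [ 0.0593  0.2733  0.6273  1.9108 -0.1875  1.0155  2.0144]
[[287.4382   0.     258.8057]
 [  0.     287.4382 184.9884]
 [  0.       0.       1.    ]] [[ 0.3199  0.9073  0.2727  0.3566]
 [ 0.9474 -0.3067 -0.0911 -0.3085]
 [ 0.001   0.2875 -0.9578  0.2252]
 [ 0.      0.      0.      1.    ]]
```

```bash
python3 -m creep '[[[0.3,0,0,0,0,0,0],[0.3,0,0,0,0,0,0],[0.3,0,0,0,0,0,0],[0.3,0,0,-5,0,0,0],[0.3,0,0,-15,0,0,0]]]' 25
python3 -m creep '[[[0.3,0,0,-25,0,0,0],[0.3,0,0,-50,0,0,0],[0.3,0,0,-80,0,0,0],[0.3,0,0,-110,0,0,0],[0.3,0,0,-125,0,0,0]]]'
python3 w.py w4; python3 -c "
from h import *
info((.60,-.05,.2,67.7),(.6483,.0006,.2,67.7))"
```

```text
time: 5.55
position: [0.431, -0.3337, 0.0768]
tool_rot: [-0.507, -3.098, -0.002]
ft_force: [-0.5, 0.9, -2.2]
grip_width: 0.455
time: 6.05
position: [0.4328, -0.3354, 0.2057]
tool_rot: [0.508, 3.096, -0.001]
ft_force: [-0.3, -0.9, -2.1]
grip_width: 0.457
t 6.05 p [ 0.4328 -0.3354  0.2057] yaw_y 71.37754569623553 z [ 0.004  -0.0016 -1.    ] F [-0.2589 -0.9263 -2.1112] g 0.4571117176120766 q [ 0.0095  0.1161  0.6529  1.7565 -0.0746  1.2893  1.9254]
[[287.4382   0.     258.8057]
 [  0.     287.4382 184.9884]
 [  0.       0.       1.    ]] [[ 0.3201  0.9061  0.2765  0.3569]
 [ 0.9474 -0.3064 -0.0926 -0.309 ]
 [ 0.0008  0.2916 -0.9565  0.3681]
 [ 0.      0.      0.      1.    ]]
t 6.1 p [ 0.4335 -0.3358  0.207 ] yaw_y 71.3842360815138 z [ 0.006  -0.0024 -1.    ] F [ 1.1921 -0.9481 -1.2744] g 0.45689982618317004 q [ 0.0095  0.1153  0.6529  1.7545 -0.0747  1.2898  1.9254]
-> (0.6, -0.05, 0.2, 67.7) shift [-66.5 324.    7.3] rot [-0.0002  0.0065  0.0643] or [-0.0099 -0.0003 -3.0773]
-> (0.6483, 0.0006, 0.2, 67.7) shift [-96.1 387.4   7.5] rot [-0.0002  0.0065  0.0643] or [-0.0099 -0.0003 -3.0773]
```

View pics/w4.png

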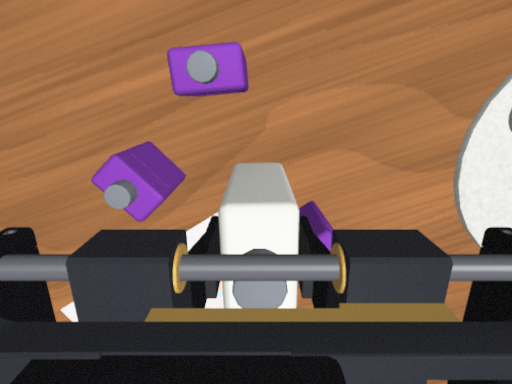

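The flask is held between the jaws, its cap under the gripper body at (260,278), and the scale reads its 2.1 N weight. Now I'll carry it above the outline.

```bash
python3 -m creep '[[[0.3,-10,25,0,0,0,0.02],[0.3,-22,62,0,0,0,0.04],[0.3,-35,105,0,0,0,0.06],[0.3,-48,150,0,0,0,0.064],[0.3,-58,190,0,0,0,0.064]]]' 25
python3 -m creep '[[[0.3,-8,42,0,0,0,0],[0.3,-16,84,0,0,0,0],[0.3,-24,124,0,0,0,0],[0.3,-30,154,0,0,0,0],[0.3,-34,174,0,0,0,0]]]'
python3 -c "
from h import *
info((.6483,.0006,.2,67.7))"
```

```text
time: 6.6
position: [0.5481, -0.1703, 0.2011]
tool_rot: [-0.605, -3.081, -0.001]
ft_force: [0.2, -0.2, -2.4]
grip_width: 0.46
time: 7.1
position: [0.6452, -0.0213, 0.2005]
tool_rot: [-0.601, -3.081, -0.001]
ft_force: [-0.1, -1.0, -3.4]
grip_width: 0.459
t 7.1 p [ 0.6452 -0.0213  0.2005] yaw_y 67.92425237524905 z [-0.0026  0.0009 -1.    ] F [-0.0695 -1.0424 -3.3681] g 0.4586982417324114 q [-0.3417  0.3372  0.4254  1.5065 -0.1418  1.331   1.2821]
-> (0.6483, 0.0006, 0.2, 67.7) shift [ 5.3 21.5  0.5] rot [-0.0001 -0.0027  0.0039] or [ 0.0043 -0.0002 -3.1377]
```

```bash
python3 -m creep '[[[0.3,5,21,0,0,0,0.004],[0.3,5,21,30,0,0,0.004],[0.3,5,21,60,0,0,0.004],[0.3,5,21,85,0,0,0.004],[0.3,5,21,85,0,0,0.004]]]' 25
python3 -m creep '[[[0.3,0,0,0,0,0,0],[0.3,0,0,0,0,0,0],[0.3,0,0,0,0,0,0]]]' 25
python3 w.py w5;python3 -c "
from h import *
im=ctrl.get_image('scene');cv2.imwrite('pics/s5.png',im[:,:,::-1]);a=cv2.imread('pics/w5.png')
b=ctrl.get_image('top')[:,:,::-1];cv2.imwrite('pics/t5.png',b)
c=cv2.resize(im[140:260,200:350,::-1],(480,384),interpolation=cv2.INTER_CUBIC)[:, :288+0] if 0 else cv2.resize(im[120:264,210:318,::-1],(288,384),interpolation=cv2.INTER_CUBIC)
cv2.imwrite('pics/m5.png',np.hstack([a,c]))"
```

```text
time: 7.6
position: [0.6443, -0.0044, 0.1123]
tool_rot: [-0.613, -3.072, 0.005]
ft_force: [-0.4, -0.1, -2.8]
grip_width: 0.457
time: 7.9
position: [0.6494, -0.0038, 0.1194]
tool_rot: [0.613, 3.078, 0.001]
ft_force: [-0.5, 0.3, -3.7]
grip_width: 0.458
t 7.9 p [ 0.6494 -0.0038  0.1194] yaw_y 67.47607281468036 z [ 0.0031  0.0003 -1.    ] F [-0.5424  0.2581 -3.7279] g 0.45769149209293186 q [-0.3539  0.3979  0.4062  1.5954 -0.1668  1.1794  1.2649]
[[287.4382   0.     258.8057]
 [  0.     287.4382 184.9884]
 [  0.       0.       1.    ]] [[ 0.3838  0.8834  0.2688  0.5756]
 [ 0.9234 -0.368  -0.1092  0.0273]
 [ 0.0024  0.2901 -0.957   0.282 ]
 [ 0.      0.      0.      1.    ]]
```

View pics/m5.png

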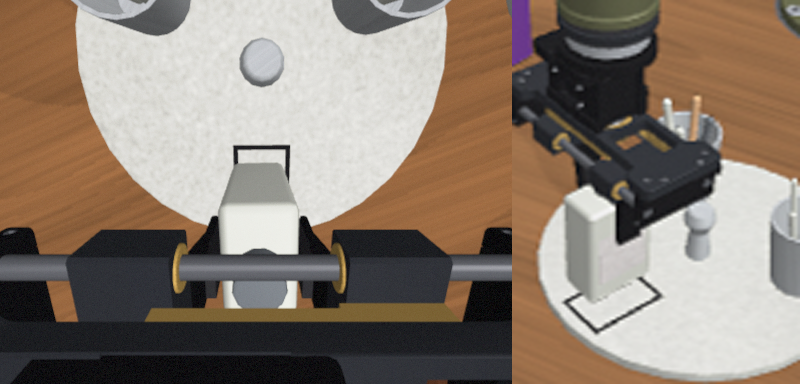

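Left (wrist): the outline's inner end is at (235–289,147), with the flask's lower inner edge just beyond it at about y 164. Right (scene): the flask hovers over the outline, still a few mm off to the far side.

```bash
python3 - <<'E'
from h import *
P=dict(np.load('pics/w5.npz'));im=cv2.imread('pics/w5.png');g=im.min(2)
print("col262",g[138:172,262]);print("row152",g[154,228:296]);print("row168",g[168,220:300]);print("row185",g[185,215:305])
p=np.array([.6494,-.0038]);a=np.radians(67.476-90);u=np.array([np.cos(a),np.sin(a)]);v=np.array([-u[1],u[0]])
f=lambda X:((X[:2]-p)@u*1000,(X[:2]-p)@v*1000)
for n,px,z in(("outline end L",(235,147),.03),("outline end R",(289,147),.03),("knob",(262,60),.055),("edge L",(234,164),.057),("edge R",(291,164),.057)):
    X=ray(P,px,z);print(n,X,"rel tcp radial,tang",f(X))
info((.6483,.0006,.1,67.7))
E
```

```text
col262 [226 225 221 219 217 212 191 120  31  28  26 127 197 217 217 221 220 216
 214 210 212 212 213 218 190 145 139 137 137 140 141 138 139 138]
row152 [223 222 218 217 214 127  32  32  29  63 187 215 218 219 218 219 218 218
 218 217 216 214 215 217 216 216 216 214 210 211 217 222 222 222 220 217
 216 217 216 216 218 218 221 222 224 223 222 220 221 220 219 220 219 218
 220 218 219 140  49  26  31  66 193 220 220 219 218 214]
row168 [209 206 202 206 209 212 216 219 217 215 210 209 205 150 120 127 130 136
 137 135 136 137 133 135 137 135 136 138 139 137 139 138 136 138 137 139
 137 139 139 138 138 138 141 139 139 141 140 142 141 138 138 140 143 140
 143 140 142 145 140 143 147 153 160 195 184 107  29  22  29 147 214 225
 226 225 221 220 217 215 214 216]
row185 [218 217 216 219 221 221 219 215 214 216 218 207 153 118 124 126 133 139
 138 139 141 139 140 141 140 138 140 140 139 141 143 141 141 141 142 140
 141 144 140 141 141 141 143 144 142 143 145 143 143 144 144 145 143 142
 144 141 143 144 144 142 142 143 144 144 148 144 144 142 143 145 149 153
 153 160 168 205 213 215 217 218 217 2
[... 241 characters left out ...]
80536316), np.float64(27.663600134385582))
knob [0.5524 0.0401 0.055 ] rel tcp radial,tang (np.float64(-106.46420103390585), np.float64(3.385645700790691))
edge L [ 0.615  -0.0099  0.057 ] rel tcp radial,tang (np.float64(-29.429520849576164), np.float64(-18.855314653059263))
edge R [0.6325 0.0322 0.057 ] rel tcp radial,tang (np.float64(-29.367456052432853), np.float64(26.757836303000715))
t 8.05 p [ 0.6488 -0.0035  0.1186] yaw_y 67.49778865415195 z [ 0.0018  0.0003 -1.    ] F [-0.8379  0.7089 -3.0321] g 0.4549890344656613 q [-0.3542  0.3984  0.4059  1.5965 -0.1669  1.1792  1.2649]
-> (0.6483, 0.0006, 0.1, 67.7) shift [ 2.1  3.5 18.6] rot [ 0.001   0.0015 -0.0035] or [ 0.0024 -0.0016  3.1381]
```

```bash
python3 -m creep '[[[0.3,1,1,3,0,0,-0.003],[0.3,2,2.5,7,0,0,-0.003],[0.3,3,3.5,12,0,0,-0.003],[0.3,3,3.5,17,0,0,-0.003],[0.3,3,3.5,20,0,0,-0.003]]]' 25
python3 -m creep '[[[0.3,0,0,0,0,0,0],[0.3,0,0,0,0,0,0],[0.3,0,0,0,0,0,0]]]' 25
python3 w.py w6;python3 -c "
from h import *
im=ctrl.get_image('scene');a=cv2.imread('pics/w6.png')
c=cv2.resize(im[170:260,215:282,::-1],(288,384),interpolation=cv2.INTER_CUBIC)
cv2.imwrite('pics/m6.png',np.hstack([cv2.resize(a[100:230,180:350],(502,384),interpolation=cv2.INTER_CUBIC),c]))
info()"
```

```text
time: 8.55
position: [0.6463, 0.001, 0.0965]
tool_rot: [-0.608, -3.081, 0.001]
ft_force: [0.4, -0.0, -1.7]
grip_width: 0.459
time: 8.85
position: [0.6471, 0.0008, 0.0977]
tool_rot: [0.609, 3.082, 0.0]
ft_force: [0.4, -0.0, -2.5]
grip_width: 0.458
t 8.85 p [0.6471 0.0008 0.0977] yaw_y 67.65953176082388 z [ 0.0005  0.     -1.    ] F [ 0.3647 -0.0013 -2.5062] g 0.45784788612237765 q [-0.3567  0.4143  0.3997  1.6197 -0.1731  1.1423  1.2657]
[[287.4382   0.     258.8057]
 [  0.     287.4382 184.9884]
 [  0.       0.       1.    ]] [[ 0.3809  0.8853  0.2667  0.5736]
 [ 0.9246 -0.3651 -0.1086  0.0317]
 [ 0.0012  0.2879 -0.9577  0.2605]
 [ 0.      0.      0.      1.    ]]
t 8.95 p [0.647  0.0008 0.0978] yaw_y 67.66003857754116 z [ 0.0006  0.0001 -1.    ] F [-0.1071 -0.4462 -3.8226] g 0.45952470040062016 q [-0.3567  0.4142  0.3997  1.6197 -0.1731  1.1423  1.2657]
```

View pics/m6.png

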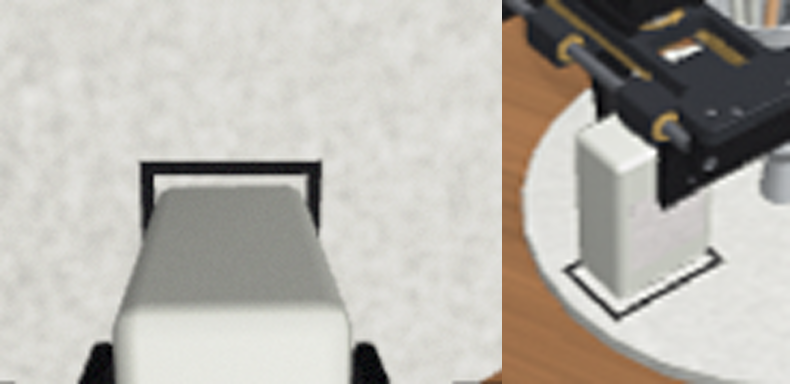

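The flask is now centred across the outline: outline at 139–321, flask base at about 153–308 in the crop. It has about a 5–6 mm end gap and is parallel to the outline. I'll lower it slowly now.

```bash
python3 -m creep '[[[0.3,0,0,1,0,0,0],[0.3,0,0,2,0,0,0],[0.3,0,0,3,0,0,0],[0.3,0,0,3.5,0,0,0],[0.3,0,0,3.5,0,0,0]]]' 25
python3 -m creep '[[[0.3,0,0,0.3,0,0,0],[0.3,0,0,0.6,0,0,0],[0.3,0,0,0.6,0,0,0],[0.3,0,0,0.6,0,0,0]]]'
python3 -m creep '[[[0.3,0,0,0.3,0,0,0],[0.3,0,0,0.5,0,0,0],[0.3,0,0,0.5,0,0,0],[0.3,0,0,0.5,0,0,0]]]'
python3 -c "
from h import *
for i in range(4):
    ctrl.get_image('top');s=ctrl.get_state();print(s['ft_force'],s['position'])"
```

```text
time: 9.45
position: [0.6467, 0.0009, 0.0938]
tool_rot: [-0.608, -3.082, -0.0]
ft_force: [-0.8, -0.1, -3.0]
grip_width: 0.463
time: 9.85
position: [0.6468, 0.0009, 0.0934]
tool_rot: [0.608, 3.082, 0.0]
ft_force: [-0.5, -1.1, -2.5]
grip_width: 0.458
time: 10.25
position: [0.6468, 0.0009, 0.0929]
tool_rot: [0.608, 3.082, 0.0]
ft_force: [-0.6, 0.3, -2.6]
grip_width: 0.46
[ 0.3745 -0.67   -1.8486] [0.6468 0.0009 0.0929]
[-0.2592 -0.2542 -3.1007] [0.6468 0.0009 0.0929]
[ 0.176   0.1787 -3.3268] [0.6468 0.0009 0.0929]
[ 0.9073 -0.5455 -3.2101] [0.6468 0.0009 0.0929]
```

```bash
cat > f.py <<'E'
from h import *
F=[]
for i in range(5):
    ctrl.get_image('top');s=ctrl.get_state();F.append(s['ft_force'])
print(np.mean(F,0),s['position'],s['time'])
E
for k in 1; do python3 -m creep '[[[0.3,0,0,0.25,0,0,0],[0.3,0,0,0.5,0,0,0],[0.3,0,0,0.5,0,0,0]]]' >/dev/null; python3 f.py
python3 -m creep '[[[0.3,0,0,0.25,0,0,0],[0.3,0,0,0.5,0,0,0],[0.3,0,0,0.5,0,0,0]]]' >/dev/null; python3 f.py; done
```

```text
[-0.7126  0.0709 -1.3027] [0.6469 0.0009 0.0925] 11.0
[-2.719  -0.0404  4.0847] [0.647  0.001  0.0925] 11.55
```

Contact is at 0.0925. I'll back off 0.4 mm so it barely rests, then open gently.

```bash
python3 -m creep '[[[0.3,0,0,-0.2,0,0,0],[0.3,0,0,-0.4,0,0,0],[0.3,0,0,-0.4,0,0,0],[0.3,0,0,-0.4,0,0,0]]]' 10; python3 f.py
python3 -m creep '[[[0.44,0,0,-0.4,0,0,0],[0.44,0,0,0,0,0,0],[0.44,0,0,0,0,0,0]]]' 3 ; python3 f.py
```

```text
time: 11.95
position: [0.647, 0.001, 0.0924]
tool_rot: [0.608, 3.082, 0.0]
ft_force: [-1.6, 0.5, 3.7]
grip_width: 0.46
[-1.9603  0.3159  4.5096] [0.6469 0.0009 0.0924] 12.2
time: 12.5
position: [0.6468, 0.0007, 0.0922]
tool_rot: [-0.608, -3.082, 0.0]
ft_force: [-0.8, -0.2, 2.5]
grip_width: 0.46
[-1.395  -0.1141  2.0011] [0.6468 0.0007 0.0921] 12.75
```

```bash
python3 -m creep '[[[0.46,0,0,0,0,0,0],[0.465,0,0,0,0,0,0],[0.47,0,0,0,0,0,0],[0.475,0,0,0,0,0,0],[0.48,0,0,0,0,0,0]]]' 3
python3 -m creep '[[[0.49,0,0,0,0,0,0],[0.5,0,0,0,0,0,0],[0.52,0,0,0,0,0,0],[0.55,0,0,0,0,0,0],[0.6,0,0,0,0,0,0]]]'; python3 f.py; python3 w.py w7; python3 out.py w7 225 140 295 162
python3 -c "
from h import *
im=ctrl.get_image('scene');a=cv2.imread('pics/w7.png')
c=cv2.resize(im[170:260,215:282,::-1],(288,384),interpolation=cv2.INTER_CUBIC)
cv2.imwrite('pics/m7.png',np.hstack([cv2.resize(a[100:230,180:350],(502,384),interpolation=cv2.INTER_CUBIC),c]))"
```

```text
time: 13.25
position: [0.6469, 0.0009, 0.0921]
tool_rot: [0.608, 3.082, 0.0]
ft_force: [0.4, -0.3, 0.3]
grip_width: 0.479
time: 13.75
position: [0.6468, 0.0009, 0.0923]
tool_rot: [0.608, 3.082, 0.0]
ft_force: [0.2, 0.0, -0.0]
grip_width: 0.568
[0.2809 0.0272 0.3196] [0.6468 0.0009 0.0923] 14.0
t 14.0 p [0.6468 0.0009 0.0923] yaw_y 67.6706062509295 z [ 0.0001  0.0001 -1.    ] F [-0.3419 -0.0729  0.2305] g 0.5999436878059713 q [-0.3558  0.4193  0.3984  1.6246 -0.1754  1.1331  1.2673]
[[287.4382   0.     258.8057]
 [  0.     287.4382 184.9884]
 [  0.       0.       1.    ]] [[ 0.3807  0.8855  0.2662  0.5734]
 [ 0.9247 -0.365  -0.1085  0.0318]
 [ 0.0011  0.2875 -0.9578  0.2551]
 [ 0.      0.      0.      1.    ]]
outer ((615.3837890625, 14.061335563659668), (49.4446907043457, 4.041403770446777), 67.6076431274414)
```

View pics/m7.png

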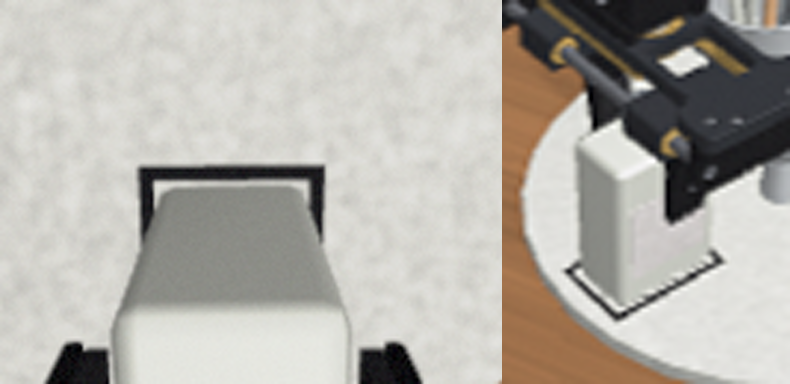

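The flask stands released inside the outline with even margins, and the disc angle is unchanged (67.6° against 67.7°). I'll retreat straight up.

```bash
python3 -m creep '[[[0.8,0,0,0,0,0,0],[0.8,0,0,0,0,0,0],[0.8,0,0,-8,0,0,0],[0.8,0,0,-25,0,0,0],[0.8,0,0,-50,0,0,0]]]'
python3 -m creep '[[[0.8,0,0,-35,0,0,0],[0.8,0,0,-70,0,0,0],[0.8,0,0,-105,0,0,0],[0.8,0,0,-140,0,0,0],[0.8,0,0,-140,0,0,0]]]'
python3 -m creep '[[[0.8,-40,0,0,0,0,0],[0.8,-80,0,0,0,0,0],[0.8,-120,0,0,0,0,0],[0.8,-120,0,0,0,0,0],[0.8,-120,0,0,0,0,0]]]'
python3 w.py w8; python3 -c "
from h import *
im=ctrl.get_image('scene')[:,:,::-1];a=cv2.imread('pics/w8.png')
cv2.imwrite('pics/m8.png',np.hstack([cv2.resize(a,(400,300)),cv2.resize(im[130:280,200:400],(400,300),interpolation=cv2.INTER_CUBIC)]))"
```

```text
time: 14.6
position: [0.6459, 0.0009, 0.142]
tool_rot: [-0.608, -3.08, 0.001]
ft_force: [0.2, 0.0, -0.4]
grip_width: 0.79
time: 15.1
position: [0.6494, 0.0004, 0.2893]
tool_rot: [0.607, 3.072, 0.004]
ft_force: [-0.5, -0.5, -0.1]
grip_width: 0.797
time: 15.6
position: [0.7577, -0.0454, 0.2802]
tool_rot: [-0.61, -3.079, 0.002]
ft_force: [-0.7, 0.3, -0.7]
grip_width: 0.802
t 15.6 p [ 0.7577 -0.0454  0.2802] yaw_y 67.60422293110618 z [-0.0031 -0.0007 -1.    ] F [-0.7438  0.2868 -0.6735] g 0.8019026798561303 q [-0.2234  0.5791  0.4394  1.0257 -0.2338  1.5842  1.3289]
[[287.4382   0.     258.8057]
 [  0.     287.4382 184.9884]
 [  0.       0.       1.    ]] [[ 0.3818  0.886   0.263   0.6848]
 [ 0.9243 -0.3657 -0.1095 -0.0143]
 [-0.0009  0.2849 -0.9586  0.4431]
 [ 0.      0.      0.      1.    ]]
```

View pics/m8.png

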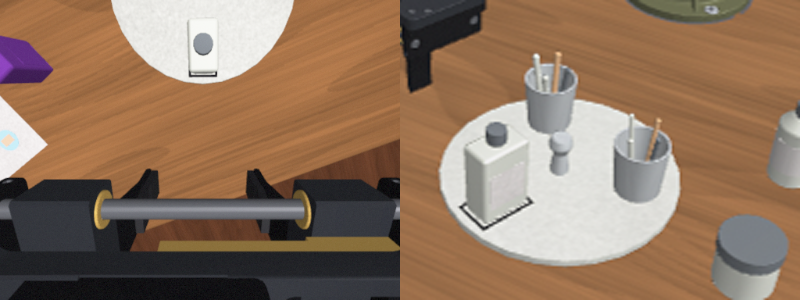

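The flask stands upright inside the outline, with the outline visible at both ends. The cups, jar and bottle are at their starting pixels, and the arm is clear.

```bash
python3 -c "
from h import *
print(ctrl.close_job())"
```

```text
the job is handed in; nothing more can be done
None
```

The white flask is standing upright inside the outline on the lazy susan, and I handed the job in at about 15.7 s of the 43 s allowed.

I gripped it by its 40 mm sides and lowered it in 0.5 mm steps. At first contact it pressed on the disc with about 7 N. I released it by easing the grip to 3 N and opening slowly, then moved straight up and clear.

**Last checks**
- **Fit:** a close look just after release showed the flask parallel to the outline, centred across it, with an end gap of about 5 mm. The final view shows the outline's ends still visible.
- **Disc:** I measured 67.7° before placing and 67.6° after release, so it did not turn measurably. The cups are at the same pixels as at the start.
- **Bystanders:** the jar and bottle look unmoved in the final scene picture. The purple look-alikes were not touched.

**Off plan or in disagreement**
- **Back-off:** just before release, I mistyped the rows, so the 0.4 mm back-off was undone. The flask was let go while pressing lightly, about 4–5 N.
- **Outline position:** the top camera put the outline about 6 mm farther out than the wrist camera did. I used the wrist reading, and the close look confirmed it.

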